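Clamp a lamp column in the assembly cradle with the slip-on extension bar

ROBOT

A 6-joint arm with a two-finger parallel gripper is mounted at the origin on the work surface. World frame = base frame: x ahead of the robot, y to its left, z up, the work surface at z = 0. Lengths are in m, angles in rad, forces in N, time in s.
With the tool pointing down it reaches from about 0.35 to 0.725 m from the base axis. Payload 6 kg.
Tool frame: the origin (TCP) lies where the fingers leave the gripper's body, on its centre line; the fingertips stand 73 mm ahead of it and the grasp point (between the pads) lies robot.grip_depth ahead of it (robot.grip_depth is the distance from the TCP to the grasp point, in m); z points along the fingers, y is the line along which they close (so a half turn about z gives the same grasp; the last joint's range is limited). The gripper opens to 85 mm and grips with 20 to 120 N. Pads are 22 mm wide; open, the fingers measure 114 mm over their backs; the gripper's body (76 mm by 85 mm) begins 54 mm behind the grasp point. The pads swing forward as they close: fully open they stand 13 mm farther back than shut.
Start: joints at [-0.954, 0.04, 0.085, 0, -1.615, -0.334], TCP at [0.167, -0.576, 0.304] pointing down, gripper open.
Joint ranges: [-2.56, 2.56], [-1.29, 2.01], [-1.08, 1.49], [-3.29, 1.98], [-2.81, -0.18], [-2.99, 2.99]. Speed limits (rad/s): [2.57, 2.57, 3.01, 3.14, 3.14, 3.14].

INTERFACE

Orientations are given as a rotation vector (axis times angle).
In Python, from plant import monitor, imaging, order, robot gives the robot as it stands. The module is installed in compiled form; this text tells all that it offers.
- The arm moves only by the tool servo_tool, never from a script. Its argument "deltas" is a list of rows, each a list of 2 entries, a list of its own where there are three numbers: the shift along the tool's x, y, z in mm, then the turn, a rotation vector about the tool's x, y, z in rad. In form: [[[x, y, z], [wx, wy, wz]], ...]. A call has 1 to 20 rows; each row is the pose to reach, as a shift and turn from the pose commanded when the call began, along the tool's axes at that moment; what a row does not reach only later rows make up. A row lasts 1/12 s, in which the tool goes at most 41.7 mm and 7.16 degrees, less where a joint would pass 70% of its speed; a pose out of reach is approached as far as the arm can. A call with a gripper value outside its range is refused whole. "jaw" is the opening, from -1 (shut) to 1 (fully open), so that 0 is half open, set as the call begins (left out, the last holds). The fingers move at their own pace and stop on an object; the grip force is fixed at half the most. Time passes only in rows, so rows that repeat a pose let the fingers close. It gives the time, the measured TCP pose, the force, the opening and the grip force at its end, in the units of the state.
- monitor.sense(): the state, without advancing time (a new reading comes with each control period).
- imaging.read_camera(name): name is "scene" or "top" or "wrist"; returns the picture (384x512x3 uint8, red, green, blue); there is no depth.
- imaging.camera_model(name): a dict with "fx", "fy", "cx", "cy" (pixels), "k1" (the pictures are not rectified: a ray, as slopes to the right and down, at radius r is drawn at 1 + k1 r^2 times it, then the intrinsics apply), "rvec" (rotation vector, rad) and "tvec" (3), from world to camera coordinates, as OpenCV has them. Camera axes: x right, y down, z forward; pixel columns grow to the right and rows downward; lengths in m; the calibration is good to about 2 mm. A picture is of the moment at which its call begins: read the wrist's pose just before it. camera_model takes no time and is no camera call; for the wrist camera it gives the pose at the moment of the call.
- order.finish_job(): hands the job in; it is judged then, once.
The state is a dict: "time_s": time; "q": joint angles; "joint_vel": joint speeds; "effort": joint torques, N m; "position": TCP position; "eef_rot": TCP orientation; "force": force on the tool from outside, world axes, zero at the start; "ft_torque": the same for the moment, N m; "finger_gap": finger opening in m; "gripper_force": force on a finger pad.
Only numpy, scipy, OpenCV 4.12 (cv2) and the standard library are available. Lean on these libraries where they do the work, as an engineer would, in place of code of your own. Each camera call takes 0.05 s, during which the arm holds its last target. There are 200 camera calls.

TASK

Clamp the glass-and-brass lamp column lying in the aluminium cradle: slip the open end of the loose steel box-tube extension bar well over the clamp's short lever, swing the lever with it past its dead point until the lever snaps home and the column is pressed against the end stop. Then pull the bar off and lay it down flat on the bench, clear of the cradle. Work the clamp only through the bar, keep the gripper off the cradle and the column, and leave the other things where they are.

Things in the scene. Friction and masses are not known exactly. Their poses are not given: they have to be found in the camera images.
- fixture: Assembly cradle fixed to the bench: aluminium plate x -40..+355, y +-45 mm, 12 mm thick, with a push toggle clamp, two V rests and an upright steel end stop (60 mm wide, 87 mm high, face at x = 332.6). Origin: on the bench under the lever's pivot; x = direction the plunger pushes, z up. Plunger and column lie along x, 62 mm up. Clamp frame and guide: within 18 mm of the x axis, under 88 mm high.
- pivot (a point): The lever's vertical pivot axis, at the lever's mid-height, 62 mm above the bench, straight above the fixture's origin.
- lever (a joint): Clamp lever about its vertical pivot, rad: 0 open (start), 1.745 dead point, 1.92 home at its stop; grows counter-clockwise seen from above. In the fixture's frame its free end points at angle 1.396 + joint from +x towards +y. A spring drives it back to 0 if let go before the dead point; past it, it snaps home and stays. Needs 0.3 Nm at first, at most 1.3 Nm, 0.7 rad before the dead point.
- handle_tip (a point): Tip of the clamp lever's free end: a horizontal round steel stub, 14 mm in diameter with a round end, tip 92 mm from the pivot axis, 62 mm above the bench, ending at a 26 mm shoulder 40 mm from the pivot axis (52 mm of stub).
- bar: The extension bar, loose: square steel tube 28 x 28 x 220 mm, about 0.35 kg, with a black rubber sleeve on its closed half. Origin: centre of its underside; x along the bar to the open mouth at x = +110 mm (bore 22 x 22 mm, 100 mm deep); rubber end at x = -110. Starts flat on the bench in one of three areas, at any yaw.
- bar_mouth (a point): Centre of the bar's open mouth (x = +110 mm, 14 mm above its underside).
- bar_center (a point): Middle of the bar, on its axis (14 mm above its underside).
- column: Lamp column lying loose in the two V rests: 150 mm long, two brass tubes 28 mm in diameter with a 60 mm faceted glass body between them, 0.45 kg. Origin: middle of its axis; x along the axis towards the end stop. It starts a few mm to 18 mm short of the stop.
- foot: Black rubber foot on the end of the clamp's plunger, 24 mm in diameter, sprung; it presses the column's near end when the lever is home. Origin at its back, on the plunger axis.
- column_end (a point): Centre of the column's brass end face nearest the end stop; when clamped it touches the stop (x = 332.6 mm in the fixture's frame).
- barstock: Solid brass bar 20 x 20 x 200 mm lying on the bench, a bystander. Origin: centre of its underside, x along it.
- shears: Shears with red handles lying flat, about 205 x 75 mm, 18 mm high, a bystander. Origin on the bench near the middle, blades towards +x.
- cup: Brass candle cup standing close beside the bar, 44 mm in diameter, 34 mm high, a bystander. Origin: centre of its underside.
- tin: Round metal tin standing to the right, about under the lever's closing swing, 60 mm in diameter, 30 mm high, a bystander. Origin: centre of its underside.
- lampbase: Glass lamp base standing on the far side of the cradle, foot 90 mm in diameter, 165 mm high, a bystander. Origin: centre of its underside.
- socket: Brass lamp socket standing behind the clamp, 44 mm in diameter, 78 mm high, with a black switch key on its side, a bystander. Origin: centre of its underside.
- jar: Amber jar with a white lid standing beside the cradle on the robot's side, 68 mm in diameter, 90 mm high, a bystander. Origin: centre of its underside.
Things that resemble listed ones, but are neither listed nor needed, are in the scene too. Several things look just like the bar: the one meant starts nearest to the robot's base. Leave any green look-alike of the column alone.

How it is judged:
By the outcome, as a careful person would: the job done as asked, in the order asked, and still so for the second after the job is handed in, with the robot touching nothing.
It also fails if it takes over 64 s, if anything falls off the work surface, if the arm or the gripper's body presses on something with over 40 N, if the wrist force passes 120 N, or if a joint passes its speed limit or range.

## Working session

There is one attempt and no reset: what is moved stays moved. The work goes in short steps, Python scripts to look and compute and a tool call to move; the robot and the scene stay as the last step left them, time stands still between calls to the robot, and variables do not carry over. Pictures are saved under pics/ and viewed, at most 14 in all, crops included, and the job is handed in when it is done.

Besides the shell and the picture viewer there is one more tool, called after "Call:" as name([rows], argument=value, ...), one row to a line, values as JSON. servo_tool: Moves the arm, as the interface text tells. Its arguments: {"type":"object","properties":{"deltas":{"type":"array","items":{"type":"array"}},"jaw":{"type":"number"}},"required":["deltas"]}

```bash
mkdir -p pics; python3 - <<'E'
from plant import monitor, imaging, order, robot
import cv2,json
print(monitor.sense(), robot.grip_depth)
for n in("scene","top","wrist"):
    m=imaging.camera_model(n);print(n,m)
    im=imaging.read_camera(n);cv2.imwrite(f"pics/{n}0.png",im[:,:,::-1])
E
```

```text
{'time_s': 0.0, 'q': array([-9.54326834e-01,  4.08260318e-02,  8.37931091e-02, -4.96791421e-04,
       -1.61548444e+00, -3.33735791e-01]), 'joint_vel': array([ 1.41841896e-04,  3.85898291e-05,  2.83925670e-04, -3.07669455e-04,
        1.55473675e-04, -7.57511790e-05]), 'effort': array([ 1.15629200e-04, -3.68191409e+01,  3.47421956e+01,  6.93227202e+00,
       -5.35411746e-03, -3.36309404e-05]), 'position': array([ 0.16745018, -0.57595078,  0.30285444]), 'eef_rot': array([ 4.42624227e-01, -3.10990471e+00, -2.76029475e-03]), 'force': array([-0.11706094, -0.76781436, -0.61237623]), 'ft_torque': array([-0.0212994 , -0.02143403, -0.00294767]), 'gripper_force': 0.0, 'finger_gap': 0.08508250792597569} 0.0539
scene {'fx': 383.20669085966824, 'fy': 383.20669085966824, 'cx': 259.95407649966006, 'cy': 202.10610693275942, 'k1': -0.037310884301500535, 'rvec': array([ 1.62975382,  2.1341369 , -0.65406658]), 'tvec': array([ 0.10889704, -0.32210989,  1.60782918])}
top {'fx': 384.360645641255, 'fy': 384.360645641255, 'cx': 256.94007806565554, 'cy': 194.52169262313788, 'k1': 0.029220618449557634, 'rvec': array([ 2.14558598, -2.15836013,  0.20229376]), 'tvec': array([-0.02047768,  0.48296339,  1.03130918])}
wrist {'fx': 336.9091038264449, 'fy': 336.9091038264449, 'cx': 253.24968473901055, 'cy': 183.93979967035358, 'k1': -0.005919835742964439, 'rvec': array([-1.76818184, -2.35700757, -0.34998125]), 'tvec': array([ 0.59823666, -0.03694767,  0.37930454])}
```

View pics/top0.png

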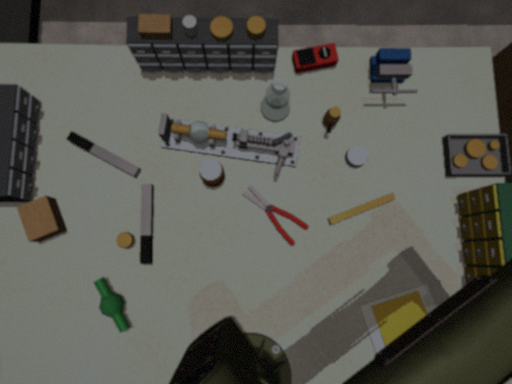

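View pics/scene0.png

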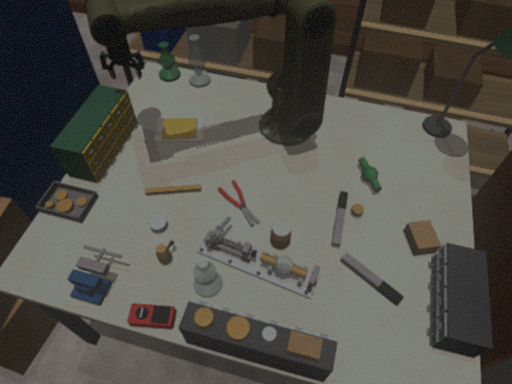

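The top view shows two bars, at (147,223) and (108,153). The one at (147,223) is nearer the base, with the cup beside it at (125,240). The cradle runs from the stop (165,127) to the pivot (~283,145), and the lever points down to (278,178). The socket is at (333,115) and the tin at (357,157).

```bash
cat > h.py <<'E'
import numpy as np, cv2
from scipy.spatial.transform import Rotation as R
from plant import monitor, imaging, order, robot
def ray(m,uv):
    K=np.array([[m['fx'],0,m['cx']],[0,m['fy'],m['cy']],[0,0,1]])
    p=cv2.undistortPoints(np.float64(uv).reshape(-1,1,2),K,np.array([m['k1'],0,0,0,0.]))[:,0]
    Rm=R.from_rotvec(m['rvec']).as_matrix()
    return -Rm.T@m['tvec'], np.c_[p,np.ones(len(p))]@Rm
def onz(m,uv,z):
    c,d=ray(m,uv); return c+d*((z-c[2])/d[:,2])[:,None]
def proj(m,P):
    K=np.array([[m['fx'],0,m['cx']],[0,m['fy'],m['cy']],[0,0,1]])
    return cv2.projectPoints(np.float64(P).reshape(-1,1,3),m['rvec'],m['tvec'],K,np.array([m['k1'],0,0,0,0.]))[0][:,0]
E
python3 - <<'E'
from h import *
im=cv2.imread("pics/top0.png")
a=cv2.resize(im[100:190,155:375],None,fx=3.6,fy=3.6,interpolation=cv2.INTER_CUBIC)
b=cv2.resize(im[175:275,90:290],None,fx=2.6,fy=2.6,interpolation=cv2.INTER_CUBIC)
c=np.zeros((600,800,3),np.uint8); c[:324,:792]=a; c[330:330+260,:520]=b
cv2.imwrite("pics/crop.png",cv2.convertScaleAbs(c,alpha=1.4))
m=imaging.camera_model("top")
for n,uv,z in [("barmouth",(147,184),.028),("barend",(146,263),.028),("bar2",(108,153),.028),("cup",(125,240),.034),("pivot",(283,145),.062),("tip",(278,178),.062),("stop",(165,127),.087),("socket",(333,113),.078),("tin",(357,157),.03),("jar",(211,172),.09),("shearsL",(250,190),.01)]:
    print(n,onz(m,uv,z).round(3))
E
```

```text
barmouth [[0.515 0.283 0.028]]
barend [[0.298 0.278 0.028]]
bar2 [[0.604 0.395 0.028]]
cup [[0.36  0.335 0.034]]
pivot [[ 0.618 -0.096  0.062]]
tip [[ 0.525 -0.081  0.062]]
stop [[0.661 0.226 0.087]]
socket [[ 0.706 -0.236  0.078]]
tin [[ 0.592 -0.311  0.03 ]]
jar [[0.536 0.1   0.09 ]]
shearsL [[ 0.501 -0.004  0.01 ]]
```

View pics/crop.png

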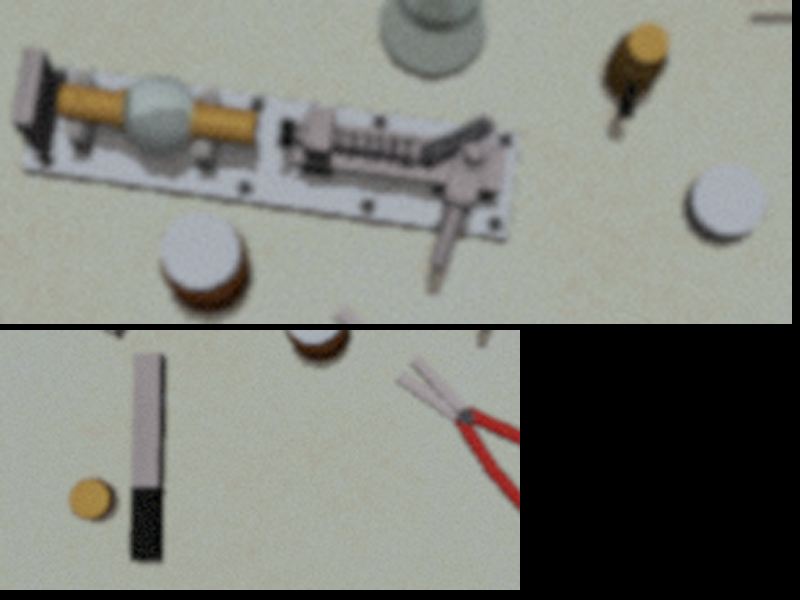

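```bash
cat >> h.py <<'E'
def tgt(pos,ang):
    """delta (mm, rad) in tool axes from measured pose to TCP pos, tool down, tool-x at world angle ang (deg)"""
    s=monitor.sense(); r0=R.from_rotvec(s['eef_rot']); a=np.radians(ang)
    M=np.c_[[np.cos(a),np.sin(a),0],[np.sin(a),-np.cos(a),0],[0,0,-1]]
    return (r0.inv().apply(np.array(pos)-s['position'])*1000).round(1), (r0.inv()*R.from_matrix(M)).as_rotvec().round(3)
E
python3 - <<'E'
from h import *
m=imaging.camera_model("top")
C=onz(m,[(295.8,166.7),(298.6,137),(162,147.2)],.012)[:,:2]
F=np.array([(-40,45),(-40,-45),(355,45)])/1000.
fc,cc=F.mean(0),C.mean(0); U,S,V=np.linalg.svd((F-fc).T@(C-cc)); A=(U@V).T
t=cc-A@fc; ang=np.degrees(np.arctan2(A[1,0],A[0,0]))
print("fix",t,ang,"resid",(C-(F@A.T+t)).round(4).tolist(),np.linalg.det(A))
print("pivot bolt",onz(m,[(286.7,143)],.08)); print("tip",onz(m,[(275,181)],.062), "pred",t+A@(.092*np.array([np.cos(1.396),np.sin(1.396)])))
w=imaging.camera_model("wrist");s=monitor.sense();c,d=ray(w,[(256,192)])
r=R.from_rotvec(s['eef_rot']).inv();print("cam in tool",r.apply(c-s['position']),r.apply(d))
print(tgt([.47,-.12,.32],180),tgt([.40,.28,.2],180))
E
```

```text
fix [ 0.61874627 -0.10499754] 81.59369525603658 resid [[-0.0001, 0.0006], [-0.0, 0.0035], [0.0002, -0.0041]] 1.0000000000000004
pivot bolt [[ 0.6187808  -0.10479705  0.08      ]]
tip [[ 0.51646245 -0.07248474  0.062     ]] pred [ 0.53146053 -0.07592523]
cam in tool [ 0.07387895  0.00099029 -0.06978876] [[-0.31234076  0.00853296  0.95026809]]
(array([-417.8,  353.5,  -16.5]), array([ 0.001, -0.   ,  0.283])) (array([-462.2,  757. ,  104.1]), array([ 0.001, -0.   ,  0.283]))
```

Call:
servo_tool([
  [[-452,364,-16],[0,0,0.283]],
  [[-452,364,-16],[0,0,0.283]],
  [[-452,364,-16],[0,0,0.283]],
  [[-452,364,-16],[0,0,0.283]],
  [[-452,364,-16],[0,0,0.283]],
  [[-452,364,-16],[0,0,0.283]],
  [[-452,364,-16],[0,0,0.283]],
  [[-452,364,-16],[0,0,0.283]],
  [[-452,364,-16],[0,0,0.283]],
  [[-452,364,-16],[0,0,0.283]],
  [[-452,364,-16],[0,0,0.283]],
  [[-452,364,-16],[0,0,0.283]],
  [[-452,364,-16],[0,0,0.283]],
  [[-452,364,-16],[0,0,0.283]],
  [[-452,364,-16],[0,0,0.283]],
  [[-452,364,-16],[0,0,0.283]],
  [[-452,364,-16],[0,0,0.283]],
  [[-452,364,-16],[0,0,0.283]],
], jaw=0.2)

```text
time_s: 1.65
position: [0.4995, -0.1013, 0.32]
eef_rot: [-0.002, -3.142, 0.0]
force: [-0.4, -0.6, -0.5]
finger_gap: 0.0513
gripper_force: 0.0
```

```bash
python3 - <<'E'
from h import *
w=imaging.camera_model("wrist");im=imaging.read_camera("wrist");np.save("w1.npy",w,allow_pickle=True)
cv2.imwrite("pics/w1.png",im[:,:,::-1])
s=monitor.sense();print(s['time_s'],s['position'],s['eef_rot'],s['finger_gap'])
p=np.array([.6188,-.105]);d=np.array([np.cos(np.radians(161.6)),np.sin(np.radians(161.6))])
print(proj(w,[[*p,.08],[*(p+.092*d),.062],[*(p+.04*d),.062]]).round(1))
print(tgt([.405,.28,.2],180))
E
```

```text
1.7 [ 0.49940404 -0.10147877  0.32013329] [2.54665188e-03 3.14123302e+00 3.69331670e-05] 0.05110217245238797
[[248.7 275.2]
 [277.  190.5]
 [260.7 234.6]]
(array([ 95.1, 381.3, 120.1]), array([ 0.   ,  0.   , -0.002]))
```

View pics/w1.png

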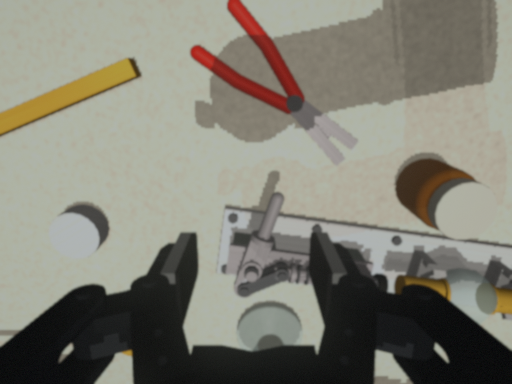

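The wrist picture shows the lever stub tip near (278,195) and the shoulder near (262,240). The pivot bolt is near (253,268) and the shears at (290,100) are clear of the bar path. I'll zoom on the lever and move on to the bar.

Call:
servo_tool([
  [[95,381,120],[0,0,0]],
  [[95,381,120],[0,0,0]],
  [[95,381,120],[0,0,0]],
  [[95,381,120],[0,0,0]],
  [[95,381,120],[0,0,0]],
  [[95,381,120],[0,0,0]],
  [[95,381,120],[0,0,0]],
  [[95,381,120],[0,0,0]],
  [[95,381,120],[0,0,0]],
  [[95,381,120],[0,0,0]],
  [[95,381,120],[0,0,0]],
  [[95,381,120],[0,0,0]],
  [[95,381,120],[0,0,0]],
])

```text
time_s: 2.78
position: [0.4054, 0.2797, 0.2004]
eef_rot: [0.002, 3.141, 0.0]
force: [-0.5, -0.0, -0.4]
finger_gap: 0.051
gripper_force: 0.0
```

```bash
python3 - <<'E'
from h import *
im=imaging.read_camera("wrist");w=imaging.camera_model("wrist");np.save("w2.npy",w,allow_pickle=True)
s=monitor.sense();print(s['time_s'],s['position'],s['finger_gap'])
cv2.imwrite("pics/w2.png",im[:,:,::-1])
a=cv2.imread("pics/w1.png")[160:310,205:325]
a=cv2.resize(a,None,fx=4,fy=4,interpolation=cv2.INTER_CUBIC) #480x600
b=cv2.resize(cv2.imread("pics/w2.png"),(320,240))
c=np.zeros((600,800,3),np.uint8);c[:,:480]=a;c[:240,480:]=b
cv2.imwrite("pics/c2.png",cv2.convertScaleAbs(c,alpha=1.3))
E
```

```text
2.8333 [0.40562358 0.27944664 0.20065619] 0.050755409456942326
```

View pics/c2.png

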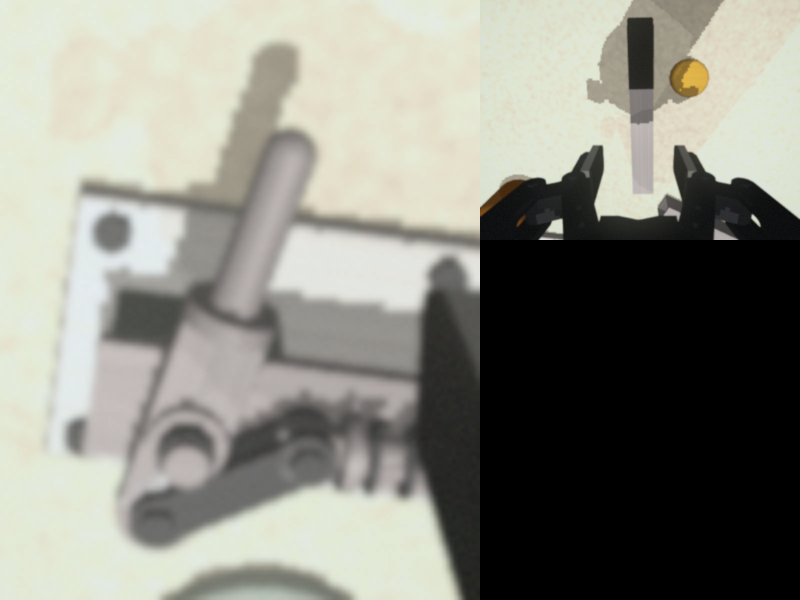

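```bash
python3 - <<'E'
from h import *
w=np.load("w1.npy",allow_pickle=True).item()
P=onz(w,[(279,192.5),(264.5,238)],.062);d=P[0]-P[1];u=d/np.linalg.norm(d)
print(P,np.degrees(np.arctan2(d[1],d[0])),np.linalg.norm(d),"pivot",P[0]-.092*u)
w=np.load("w2.npy",allow_pickle=True).item();im=cv2.imread("pics/w2.png").astype(int)
# bar edges per row by gradient near centre
g=cv2.GaussianBlur(im.sum(2).astype(np.float32),(5,5),0)
for v in (50,90,130,250,290):
    gx=np.diff(g[v]);print(v,215+gx[215:257].argmin(),257+gx[257:305].argmax(),end=" | ")
gy=np.diff(g[:,259]);print("end",10+gy[10:60].argmin(),"mouth",280+gy[280:330].argmax())
E
```

```text
[[ 0.53361314 -0.07389374  0.062     ]
 [ 0.5847898  -0.08825212  0.062     ]] 164.32773838310558 0.053152738425349705 pivot [ 0.62219282 -0.0987461   0.062     ]
50 234 277 | 90 236 277 | 130 237 277 | 250 242 276 | 290 243 276 | end 27 mouth 309
```

```bash
python3 - <<'E'
from h import *
w=np.load("w2.npy",allow_pickle=True).item()
P=onz(w,[(255.3,28),(256.7,130),(259,250),(260,309.5),(234,50),(277,50),(242,250),(276,250)],.028);print(P.round(4))
d=P[3]-P[0];print(np.degrees(np.arctan2(d[1],d[0])),np.linalg.norm(d),(P[0]+P[3])/2)
E
```

```text
[[0.2974 0.2821 0.028 ]
 [0.3645 0.2831 0.028 ]
 [0.4602 0.2852 0.028 ]
 [0.5163 0.2863 0.028 ]
 [0.311  0.2678 0.028 ]
 [0.311  0.2967 0.028 ]
 [0.4601 0.2716 0.028 ]
 [0.4602 0.2988 0.028 ]]
1.0996443534858584 0.2189174214261414 [0.40684731 0.28416765 0.028     ]
```

Call:
servo_tool([
  [[-2.5,3.5,35],[0,0,-0.019]],
  [[-2.5,3.5,65],[0,0,-0.019]],
  [[-2.5,3.5,90],[0,0,-0.019]],
  [[-2.5,3.5,110],[0,0,-0.019]],
  [[-2.5,3.5,122],[0,0,-0.019]],
  [[-2.5,3.5,122],[0,0,-0.019]],
  [[-2.5,3.5,122],[0,0,-0.019]],
])

```text
time_s: 3.42
position: [0.4082, 0.2835, 0.0788]
eef_rot: [-0.028, 3.141, 0.0]
force: [0.0, 0.5, 1.3]
finger_gap: 0.0513
gripper_force: 0.0
```

Call:
servo_tool([
  [[0,0,0],[0,0,0]],
  [[0,0,0],[0,0,0]],
  [[0,0,0],[0,0,0]],
  [[0,0,0],[0,0,0]],
  [[0,0,0],[0,0,0]],
  [[0,0,0],[0,0,0]],
], jaw=-1)

```text
time_s: 3.92
position: [0.4083, 0.2846, 0.0801]
eef_rot: [-0.03, 3.139, 0.003]
force: [-0.4, -1.3, 7.2]
finger_gap: 0.0267
gripper_force: 62.6
```

Call:
servo_tool([
  [[0,0,-20],[0,0,0]],
  [[0,0,-50],[0,0,0]],
  [[0,0,-85],[0,0,0]],
  [[0,0,-115],[0,0,0]],
  [[0,0,-130],[0,0,0]],
  [[2,-30,-130],[0,0,0.05]],
  [[5,-65,-130],[0,0,0.08]],
  [[7,-100,-130],[0,0,0.11]],
  [[9,-135,-130],[0,0,0.15]],
  [[12,-170,-130],[0,0,0.18]],
  [[14,-205,-130],[0,0,0.22]],
  [[17,-240,-130],[0,0,0.26]],
  [[20,-270,-130],[0,0,0.29]],
  [[22,-295,-130],[0,0,0.31]],
  [[22.5,-310,-130],[0,0,0.323]],
  [[22.5,-314,-130],[0,0,0.323]],
  [[22.5,-314,-130],[0,0,0.323]],
  [[22.5,-314,-130],[0,0,0.323]],
])

```text
time_s: 5.42
position: [0.3908, -0.03, 0.2077]
eef_rot: [-0.476, -3.105, -0.001]
force: [-0.3, -0.5, -3.0]
finger_gap: 0.027
gripper_force: 61.4
```

```bash
python3 - <<'E'
from h import *
s=monitor.sense();print(s['time_s'],s['position'],s['eef_rot'],s['force'],s['ft_torque'],s['finger_gap'])
c=np.zeros((600,800,3),np.uint8)
for i,n in enumerate(("top","scene")):
    im=imaging.read_camera(n)[:,:,::-1];cv2.imwrite(f"pics/{n}3.png",im)
    o=im[110:260,200:400] if n=="top" else im[120:270,150:350]
    c[300*i:300*i+300,:400]=cv2.resize(o,None,fx=2,fy=2,interpolation=cv2.INTER_CUBIC)
w=imaging.read_camera("wrist")[:,:,::-1];c[:300,400:]=cv2.resize(w,(400,300))
cv2.imwrite("pics/c3.png",cv2.convertScaleAbs(c,alpha=1.4))
E
```

```text
5.4167 [ 0.3908073  -0.0299638   0.20768633] [-4.76037189e-01 -3.10484746e+00 -1.00005890e-03] [-0.34774878 -0.54115948 -3.01139297] [ 0.04564407 -0.03913996  0.01975443] 0.027049079320295523
```

View pics/c3.png

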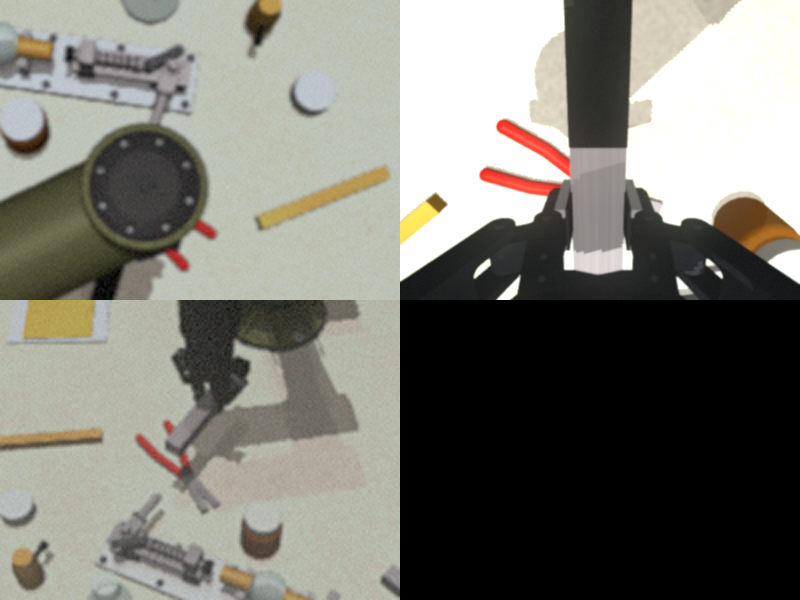

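The scene view shows the bar mouth around (237,192) and the lever tip around (226,220). The elbow hides the top view. I'll lower the bar to lever height and compare bar and stub closely in the scene camera.

Call:
servo_tool([
  [[0,0,25],[0,0,0]],
  [[0,0,50],[0,0,0]],
  [[0,0,70],[0,0,0]],
  [[0,0,80],[0,0,0]],
  [[0,0,80],[0,0,0]],
  [[0,0,80],[0,0,0]],
])

```text
time_s: 6.07
position: [0.3911, -0.03, 0.1285]
eef_rot: [0.475, 3.105, -0.001]
force: [0.0, -0.6, -3.2]
finger_gap: 0.027
gripper_force: 61.3
```

```bash
python3 - <<'E'
from h import *
s=monitor.sense();print(s['time_s'],s['position'],s['eef_rot'])
ims=[imaging.read_camera("scene")[:,:,::-1].astype(float) for _ in range(4)];im=np.mean(ims,0).astype(np.uint8);cv2.imwrite("pics/s4.png",im)
cv2.imwrite("pics/c4.png",cv2.convertScaleAbs(cv2.resize(im[165:255,185:285],None,fx=6.6,fy=6.6,interpolation=cv2.INTER_CUBIC),alpha=1.4))
m=imaging.camera_model("scene")
r=R.from_rotvec(s['eef_rot'])
q=[s['position']+r.apply(np.array([-x,y,z])/1000) for x,y,z in [(109,0,66),(109,14,52),(109,-14,52),(109,14,80),(109,-14,80),(33,14,52),(33,-14,52)]]
u=np.array([np.cos(np.radians(162.5)),np.sin(np.radians(162.5)),0]);piv=np.array([.621,-.102,.062])
q+=[piv+.092*u,piv+.04*u]
print((proj(m,q)).round(1).tolist()); print(((proj(m,q)-[185,165])*6.6).round(0).tolist())
w=imaging.read_camera("wrist")[:,:,::-1];cv2.imwrite("pics/w4.png",w)
g=cv2.GaussianBlur(w.sum(2).astype(np.float32),(5,5),0)
for v in (20,60,100,140,170):
    gx=np.diff(g[v]);print(v,180+gx[180:256].argmin(),256+gx[256:340].argmax(),end=" | ")
E
```

```text
6.0667 [ 0.39114655 -0.03004913  0.12852656] [ 4.74549763e-01  3.10528285e+00 -8.51555582e-04]
[[236.6, 208.1], [239.9, 207.7], [233.0, 203.9], [240.2, 212.3], [233.3, 208.5], [252.4, 192.2], [245.6, 188.6], [229.9, 216.6], [220.7, 227.9]]
[[341.0, 284.0], [363.0, 282.0], [317.0, 257.0], [364.0, 312.0], [319.0, 287.0], [445.0, 180.0], [400.0, 156.0], [296.0, 340.0], [236.0, 415.0]]
20 209 296 | 60 210 294 | 100 212 293 | 140 213 292 | 170 214 291 |
```

View pics/c4.png

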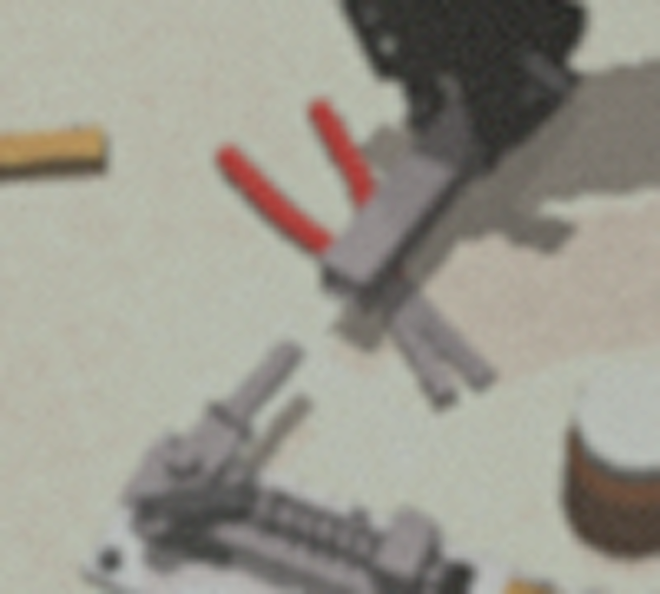

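The zoom shows the bar's top mouth corners at about (325,257) and (372,288). The stub tip end is near (292,350) and the stub base near (235,412), so bar and stub are nearly collinear. I'll compute the residual offsets.

```bash
python3 - <<'E'
from h import *
m=imaging.camera_model("scene");f=lambda L:[(185+(a+.5)/6.6-.5,165+(b+.5)/6.6-.5) for a,b in L]
s=onz(m,f([(290,352),(235,412)]),.062);d=s[0]-s[1];print("stub",s.round(4),np.degrees(np.arctan2(d[1],d[0])))
b=onz(m,f([(325,257),(372,288),(408,158),(455,190)]),.076);print("bartop",b.round(4));c=b[:2].mean(0);print("mouth",c.round(4))
S=monitor.sense();r=R.from_rotvec(S['eef_rot']);print("pred mouth",(S['position']+r.apply([-.109,0,.066])).round(4))
xa=r.as_matrix()[:,0];print("bar ang",np.degrees(np.arctan2(xa[1],xa[0])))
n=np.array([-xa[1],xa[0],0]);print("tip off along,lat",(s[0]-c)@xa,(s[0]-c)@n,"shoulder",(s[1]-c)@xa,(s[1]-c)@n)
w=imaging.camera_model("wrist")
for v,l,rr in [(20,209,296),(60,210,294),(100,212,293),(140,213,292),(170,214,291)]:
    o,D=ray(w,[(l,v),(rr,v)]);D=r.inv().apply(D);o=r.inv().apply(o-S['position']);k=.028/abs(D[1,1]-D[0,1])
    print(v,(o+k*D.mean(0)).round(4))
E
```

```text
stub [[ 0.5394 -0.0771  0.062 ]
 [ 0.5801 -0.0926  0.062 ]] 159.15627267319132
bartop [[ 0.4885 -0.074   0.076 ]
 [ 0.5002 -0.0455  0.076 ]
 [ 0.4168 -0.0508  0.076 ]
 [ 0.4301 -0.0216  0.076 ]]
mouth [ 0.4943 -0.0598  0.076 ]
pred mouth [ 0.4956 -0.0627  0.0633]
bar ang 162.578572165136
tip off along,lat -0.048188495999042284 0.0030850923175076237 shoulder -0.0916765367450661 0.005685743665397432
20 [0.0936 0.0005 0.0491]
60 [0.0815 0.0004 0.0496]
100 [0.0685 0.0005 0.0501]
140 [0.0548 0.0006 0.049 ]
170 [0.0438 0.0006 0.049 ]
```

Call:
servo_tool([
  [[-10,-1,1.5],[0,0,0.008]],
  [[-25,-1,1.5],[0,0,0.008]],
  [[-33,-1,1.5],[0,0,0.008]],
  [[-36,-1,1.5],[0,0,0.008]],
  [[-39,-1,1.5],[0,0,0.008]],
  [[-42,-1,1.5],[0,0,0.008]],
  [[-45,-1,1.5],[0,0,0.008]],
  [[-48,-1,1.5],[0,0,0.008]],
  [[-51,-1,1.5],[0,0,0.008]],
  [[-53,-1,1.5],[0,0,0.008]],
  [[-53,-1,1.5],[0,0,0.008]],
])

```text
time_s: 7.23
position: [0.4414, -0.0472, 0.1264]
eef_rot: [-0.489, -3.103, 0.0]
force: [-0.5, 0.2, -3.6]
finger_gap: 0.0266
gripper_force: 61.4
```

```bash
python3 - <<'E'
from h import *
s=monitor.sense();print(s['time_s'],s['position'],s['force'],s['ft_torque'])
ims=[imaging.read_camera("scene")[:,:,::-1].astype(float) for _ in range(4)];im=np.mean(ims,0).astype(np.uint8)
cv2.imwrite("pics/c5.png",cv2.convertScaleAbs(cv2.resize(im[165:255,185:285],None,fx=6.6,fy=6.6,interpolation=cv2.INTER_CUBIC),alpha=1.4))
E
```

```text
7.2333 [ 0.44138487 -0.04720533  0.12640745] [-0.54404763  0.19698324 -3.63830032] [-0.01390583 -0.00391573  0.02150234]
```

View pics/c5.png

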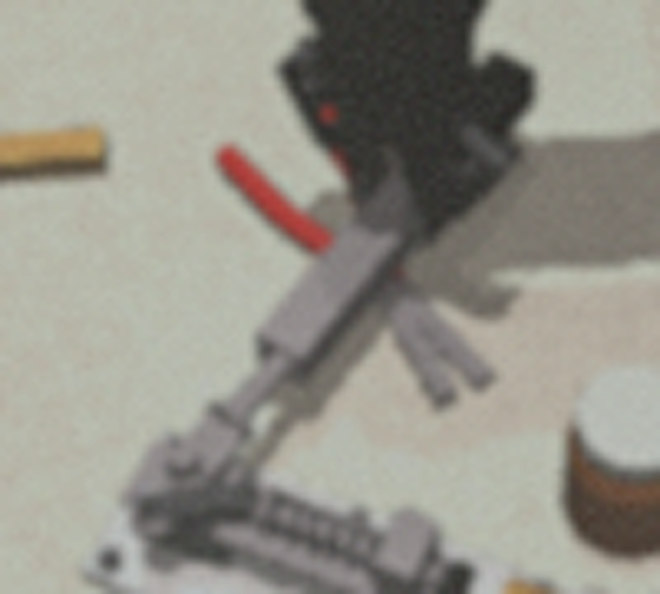

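The bar is on the stub, with no contact force. I'll advance further.

Call:
servo_tool([
  [[-4,0,0],[0,0,0]],
  [[-8,0,0],[0,0,0]],
  [[-12,0,0],[0,0,0]],
  [[-16,0,0],[0,0,0]],
  [[-20,0,0],[0,0,0]],
  [[-24,0,0],[0,0,0]],
  [[-28,0,0],[0,0,0]],
  [[-28,0,0],[0,0,0]],
])

```text
time_s: 8.1
position: [0.4684, -0.056, 0.1263]
eef_rot: [-0.489, -3.103, 0.0]
force: [-0.2, -0.6, -3.1]
finger_gap: 0.0266
gripper_force: 61.4
```

Call:
servo_tool([
  [[-2.4,-11,0],[0,0,-0.07]],
  [[-3.5,-22,0],[0,0,-0.14]],
  [[-5.4,-32.6,0],[0,0,-0.209]],
  [[-8.1,-43.3,0],[0,0,-0.279]],
  [[-11.5,-53.7,0],[0,0,-0.349]],
  [[-15.6,-63.9,0],[0,0,-0.419]],
  [[-20.4,-73.7,0],[0,0,-0.489]],
  [[-25.9,-83.2,0],[0,0,-0.559]],
  [[-32,-92.3,0],[0,0,-0.628]],
  [[-38.7,-100.9,0],[0,0,-0.698]],
])

```text
time_s: 8.93
position: [0.4738, -0.1619, 0.1257]
eef_rot: [-0.611, 3.081, 0.007]
force: [-1.5, 13.0, -1.7]
finger_gap: 0.0264
gripper_force: 61.8
```

```bash
python3 - <<'E'
from h import *
s=monitor.sense();print(s['time_s'],s['position'],s['force'],s['ft_torque'],s['finger_gap'])
xa=R.from_rotvec(s['eef_rot']).as_matrix()[:,0];print(np.degrees(np.arctan2(xa[1],xa[0])), (s['position']-[.621,-.102,0]))
w=imaging.read_camera("wrist")[:,:,::-1];cv2.imwrite("pics/w6.png",w);g=cv2.GaussianBlur(w.sum(2).astype(np.float32),(5,5),0)
im=imaging.read_camera("scene")[:,:,::-1]
c=np.zeros((600,800,3),np.uint8);c[:384,:512]=w;c[:360,440:800]=cv2.resize(im[170:260,170:260],None,fx=4,fy=4,interpolation=cv2.INTER_CUBIC);t=imaging.read_camera("top")[:,:,::-1]
c[384:384+216,:400]=cv2.resize(t[100:208,200:400],None,fx=2,fy=2)
cv2.imwrite("pics/c6.png",cv2.convertScaleAbs(c,alpha=1.3))
E
```

```text
8.9333 [ 0.4737689  -0.16186681  0.12572773] [-1.47674755 13.0033638  -1.74309092] [4.37368362 0.33569275 0.91945327] 0.026378970398080796
-157.5613604406791 [-0.1472311  -0.05986681  0.12572773]
```

View pics/c6.png

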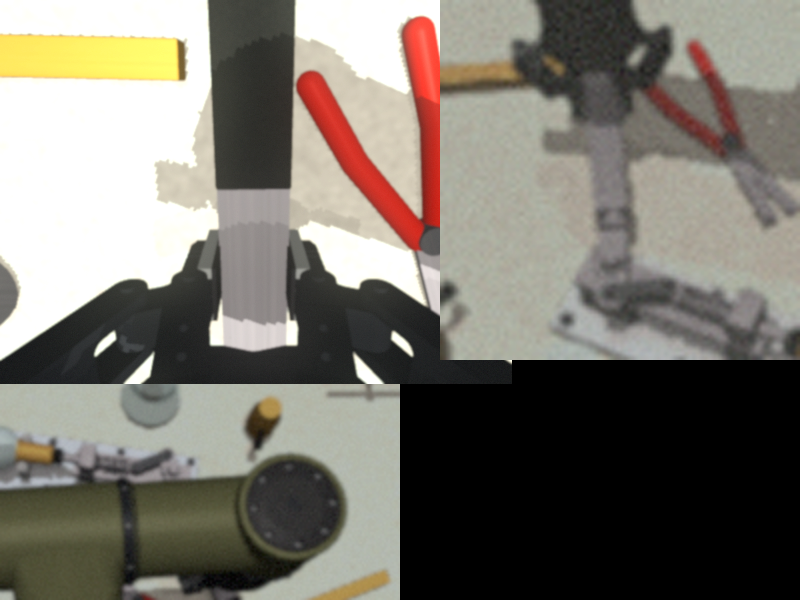

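The bar and lever are swinging together: in the scene crop the bar is over the lever, and the force is 13 N. Before the far half of the swing I'll check clearance to the socket's key.

```bash
python3 - <<'E'
from h import *
m=imaging.camera_model("top");f=lambda L:[(155+a/3.6,100+b/3.6) for a,b in L]
for z in (.03,.05):print(onz(m,f([(614,136),(628,102),(648,45)]),z).round(3).tolist())
print("sock top",onz(m,f([(648,45)]),.078).round(3))
E
```

```text
[[0.649, -0.223, 0.03], [0.678, -0.235, 0.03], [0.726, -0.253, 0.03]]
[[0.643, -0.219, 0.05], [0.671, -0.231, 0.05], [0.718, -0.248, 0.05]]
sock top [[ 0.707 -0.242  0.078]]
```

```bash
python3 - <<'E'
from h import *
mt=imaging.camera_model("top");ms=imaging.camera_model("scene")
def tri(a,b):
    o1,d1=ray(mt,[a]);o2,d2=ray(ms,[b]);A=np.c_[d1[0],-d2[0]];k=np.linalg.lstsq(A,o2-o1,rcond=None)[0]
    p,q=o1+k[0]*d1[0],o2+k[1]*d2[0];return ((p+q)/2).round(3),np.linalg.norm(p-q).round(4)
print(tri((325.6,137.8),(171.5,243.5)),tri((325.6,137.8),(173,241.5)))
a=cv2.imread("pics/scene0.png")[225:275,140:200];b=cv2.imread("pics/top0.png")[95:145,310:370]
cv2.imwrite("pics/key.png",cv2.convertScaleAbs(np.hstack([cv2.resize(x,None,fx=6.5,fy=6.5,interpolation=cv2.INTER_CUBIC) for x in(a,b)]),alpha=1.4))
E
```

```text
(array([ 0.656, -0.233,  0.013]), np.float64(0.0132)) (array([ 0.653, -0.23 ,  0.023]), np.float64(0.0098))
```

View pics/key.png

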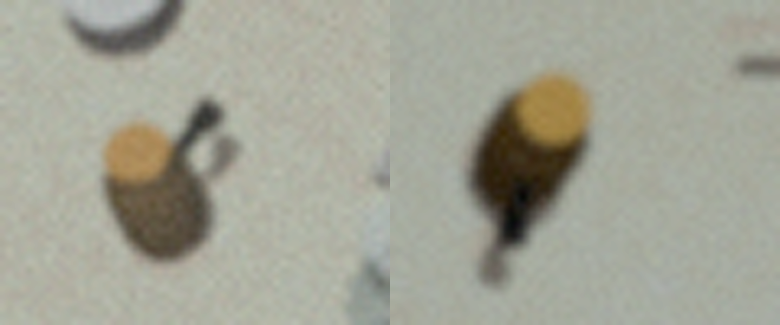

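In the zoom the black key's tip is at about x=0.66, y=-0.23 and the light blob is its shadow. That leaves around 20 mm to the bar, so I'll continue the swing.

Call:
servo_tool([
  [[-0.4,-11,0],[0,0,-0.07]],
  [[-1.5,-22,0],[0,0,-0.14]],
  [[-3.5,-33,0],[0,0,-0.209]],
  [[-6,-43.6,0],[0,0,-0.279]],
  [[-9.5,-54,0],[0,0,-0.349]],
  [[-13.7,-64.3,0],[0,0,-0.419]],
  [[-18.5,-74.2,0],[0,0,-0.489]],
  [[-24,-83.7,0],[0,0,-0.559]],
  [[-30,-93,0],[0,0,-0.628]],
  [[-37,-101.6,0],[0,0,-0.698]],
  [[-44.3,-109.8,0],[0,0,-0.768]],
  [[-52.3,-117.4,0],[0,0,-0.838]],
  [[-60.7,-124.5,0],[0,0,-0.908]],
  [[-69.6,-131,0],[0,0,-0.977]],
  [[-79,-136.8,0],[0,0,-1.047]],
  [[-88.7,-142,0],[0,0,-1.117]],
  [[-96.3,-145.4,0],[0,0,-1.169]],
  [[-101.5,-147.5,0],[0,0,-1.204]],
  [[-101.5,-147.5,0],[0,0,-1.204]],
])

```text
time_s: 10.67
position: [0.6238, -0.262, 0.1256]
eef_rot: [2.244, -2.198, -0.001]
force: [-0.4, 0.0, -3.7]
finger_gap: 0.0269
gripper_force: 61.7
```

```bash
python3 - <<'E'
from h import *
s=monitor.sense();print(s['time_s'],s['position'],s['force'],s['ft_torque'],s['finger_gap'])
xa=R.from_rotvec(s['eef_rot']).as_matrix()[:,0];print(np.degrees(np.arctan2(xa[1],xa[0])), (s['position']-[.621,-.102,0]))
im=imaging.read_camera("scene")[:,:,::-1];t=imaging.read_camera("top")[:,:,::-1]
c=np.vstack([cv2.resize(im[190:290,150:350],None,fx=3,fy=3,interpolation=cv2.INTER_CUBIC),cv2.resize(t[90:190,150:350],None,fx=3,fy=3,interpolation=cv2.INTER_CUBIC)])
cv2.imwrite("pics/c7.png",cv2.convertScaleAbs(c,alpha=1.3))
E
```

```text
10.6667 [ 0.62383376 -0.26204673  0.1256131 ] [-0.4278332   0.03670056 -3.6514232 ] [ 0.07159311  0.05215733 -0.00909397] 0.026895118068566863
-88.8320072290107 [ 0.00283376 -0.16004673  0.1256131 ]
```

View pics/c7.png

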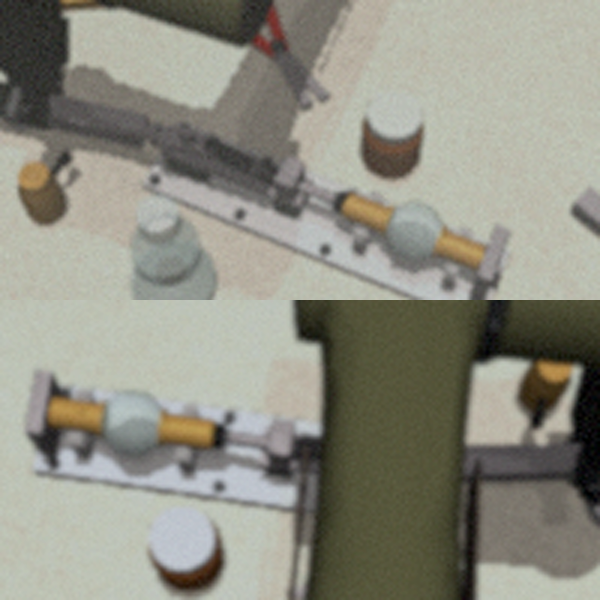

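The lever is home: the plunger is extended, the column meets the stop and the force on the bar is zero. Now I'll pull the bar off along its axis and lift.

Call:
servo_tool([
  [[6,0,0],[0,0,0]],
  [[12,0,0],[0,0,0]],
  [[18,0,0],[0,0,0]],
  [[24,0,0],[0,0,0]],
  [[30,0,0],[0,0,0]],
  [[36,0,0],[0,0,0]],
  [[42,0,0],[0,0,0]],
  [[48,0,0],[0,0,0]],
  [[54,0,0],[0,0,0]],
  [[60,0,0],[0,0,0]],
  [[64,0,0],[0,0,0]],
  [[64,0,0],[0,0,0]],
])

```text
time_s: 11.77
position: [0.6242, -0.327, 0.1262]
eef_rot: [2.241, -2.201, -0.0]
force: [-0.1, -0.4, -3.5]
finger_gap: 0.027
gripper_force: 61.7
```

Call:
servo_tool([
  [[0,0,-15],[0,0,0]],
  [[0,0,-40],[0,0,0]],
  [[0,0,-65],[0,0,0]],
  [[0,0,-85],[0,0,0]],
  [[0,0,-85],[0,0,0]],
  [[0,0,-85],[0,0,0]],
])

```text
time_s: 12.27
position: [0.6249, -0.326, 0.2129]
eef_rot: [-2.241, 2.199, -0.004]
force: [0.5, 0.9, -4.7]
finger_gap: 0.0267
gripper_force: 61.9
```

```bash
python3 - <<'E'
from h import *
s=monitor.sense();print(s['time_s'],s['position'],s['force'],s['finger_gap'])
xa=R.from_rotvec(s['eef_rot']).as_matrix()[:,0];print(np.degrees(np.arctan2(xa[1],xa[0])))
print(tgt([.42,-.1,.21],226),tgt([.408,.275,.21],181))
E
```

```text
12.2667 [ 0.62493954 -0.32599688  0.21288278] [ 0.52761662  0.8742967  -4.67194678] 0.026713578146482297
-88.89851979410096
(array([-229.9,  200.6,    2.2]), array([-0.003,  0.001,  0.787])) (array([-605.1,  205.4,    2. ]), array([-0.003,  0.002,  1.573]))
```

Call:
servo_tool([
  [[-15,30,0],[0,0,0.06]],
  [[-40,65,0],[0,0,0.16]],
  [[-70,100,0],[0,0,0.28]],
  [[-105,130,0],[0,0,0.4]],
  [[-140,155,0],[0,0,0.52]],
  [[-175,175,0],[0,0,0.64]],
  [[-210,192,0],[0,0,0.76]],
  [[-245,202,0],[0,0,0.88]],
  [[-283,205,0],[0,0,1.0]],
  [[-323,205,0],[0,0,1.12]],
  [[-363,205,0],[0,0,1.24]],
  [[-403,205,0],[0,0,1.36]],
  [[-443,205,0],[0,0,1.48]],
  [[-483,205,0],[0,0,1.573]],
  [[-523,205,0],[0,0,1.573]],
  [[-563,205,0],[0,0,1.573]],
  [[-595,205,0],[0,0,1.573]],
  [[-605,205,0],[0,0,1.573]],
  [[-605,205,0],[0,0,1.573]],
  [[-605,205,0],[0,0,1.573]],
])

```text
time_s: 13.93
position: [0.4067, 0.2774, 0.2087]
eef_rot: [0.032, -3.138, 0.004]
force: [-0.0, -0.9, -4.6]
finger_gap: 0.0267
gripper_force: 61.8
```

```bash
python3 - <<'E'
from h import *
print(monitor.sense()['time_s'],monitor.sense()['position'],tgt([.408,.275,.081],181))
E
```

```text
13.9333 [0.40672671 0.27739527 0.20871131] (array([ -1.6,  -2.1, 127.7]), array([-0.002, -0.003,  0.003]))
```

Call:
servo_tool([
  [[0,-2,30],[0,0,0]],
  [[0,-2,60],[0,0,0]],
  [[0,-2,90],[0,0,0]],
  [[0,-2,108],[0,0,0]],
  [[0,-2,116],[0,0,0]],
  [[0,-2,121],[0,0,0]],
  [[0,-2,124],[0,0,0]],
  [[0,-2,126],[0,0,0]],
  [[0,-2,126],[0,0,0]],
])

```text
time_s: 14.68
position: [0.4083, 0.2732, 0.0863]
eef_rot: [-0.026, 3.141, 0.002]
force: [-1.3, -0.3, -2.3]
finger_gap: 0.0267
gripper_force: 61.7
```

Call:
servo_tool([
  [[0,0,1],[0,0,0]],
  [[0,0,2],[0,0,0]],
  [[0,0,3],[0,0,0]],
  [[0,0,3],[0,0,0]],
])

```text
time_s: 15.02
position: [0.4079, 0.2729, 0.0825]
eef_rot: [0.026, -3.141, -0.001]
force: [-0.7, 0.3, -2.4]
finger_gap: 0.0269
gripper_force: 61.7
```

Call:
servo_tool([
  [[0,0,1],[0,0,0]],
  [[0,0,2],[0,0,0]],
  [[0,0,2],[0,0,0]],
  [[0,0,2],[0,0,0]],
])

```text
time_s: 15.35
position: [0.408, 0.2729, 0.0804]
eef_rot: [0.027, -3.141, -0.0]
force: [-0.5, 0.7, -3.0]
finger_gap: 0.0265
gripper_force: 61.8
```

Call:
servo_tool([
  [[0,0,1],[0,0,0]],
  [[0,0,2],[0,0,0]],
  [[0,0,2],[0,0,0]],
  [[0,0,2],[0,0,0]],
])

```text
time_s: 15.68
position: [0.408, 0.273, 0.0802]
eef_rot: [-0.027, 3.141, -0.0]
force: [-7.1, -3.3, 8.2]
finger_gap: 0.0265
gripper_force: 63.3
```

Now it is on the bench. I'll open the gripper and back away upward.

Call:
servo_tool([
  [[0,0,-1],[0,0,0]],
  [[0,0,-1],[0,0,0]],
  [[0,0,-1],[0,0,0]],
  [[0,0,-1],[0,0,0]],
  [[0,0,-1],[0,0,0]],
  [[0,0,-1],[0,0,0]],
], jaw=0.2)

```text
time_s: 16.18
position: [0.408, 0.2729, 0.0793]
eef_rot: [0.026, -3.141, -0.0]
force: [-0.5, -0.1, -0.1]
finger_gap: 0.0515
gripper_force: 0.0
```

Call:
servo_tool([
  [[0,0,-10],[0,0,0]],
  [[0,0,-30],[0,0,0]],
  [[0,0,-65],[0,0,0]],
  [[0,0,-100],[0,0,0]],
  [[0,0,-140],[0,0,0]],
  [[0,-35,-175],[0,0,0]],
  [[0,-75,-200],[0,0,0]],
  [[0,-115,-200],[0,0,0]],
  [[0,-155,-200],[0,0,0]],
  [[0,-195,-200],[0,0,0]],
  [[0,-235,-200],[0,0,0]],
  [[0,-275,-200],[0,0,0]],
  [[0,-315,-200],[0,0,0]],
  [[0,-355,-200],[0,0,0]],
  [[0,-395,-200],[0,0,0]],
  [[0,-435,-200],[0,0,0]],
  [[0,-475,-200],[0,0,0]],
  [[0,-515,-200],[0,0,0]],
  [[0,-515,-200],[0,0,0]],
  [[0,-515,-200],[0,0,0]],
])

```text
time_s: 17.85
position: [0.4158, -0.2441, 0.2795]
eef_rot: [0.019, -3.14, -0.0]
force: [0.6, 0.4, -0.4]
finger_gap: 0.0512
gripper_force: 0.0
```

```bash
python3 - <<'E'
from h import *
s=monitor.sense();print(s['time_s'],s['position'],s['force'])
t=imaging.read_camera("top")[:,:,::-1];im=imaging.read_camera("scene")[:,:,::-1]
cv2.imwrite("pics/c8.png",cv2.convertScaleAbs(np.vstack([cv2.resize(t[85:285,80:380],None,fx=2,fy=2,interpolation=cv2.INTER_CUBIC)[:350],cv2.resize(im[180:305,140:440],None,fx=2,fy=2,interpolation=cv2.INTER_CUBIC)]),alpha=1.3))
E
```

```text
17.85 [ 0.41584979 -0.24409853  0.27948469] [ 0.57633189  0.44497757 -0.41703021]
```

View pics/c8.png

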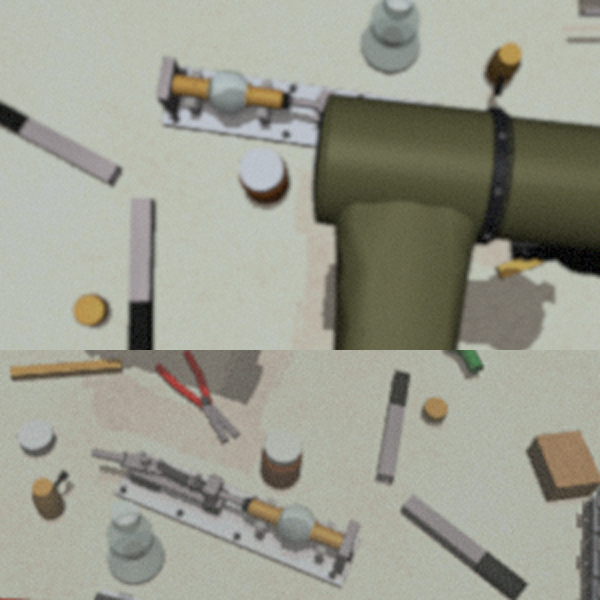

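The views show the lever home (tip at left, scene crop (97,455)), the column against the stop, and the bar flat beside the cup. The bystanders look unmoved. Handing in.

```bash
python3 -c "
from plant import order;print(order.finish_job())"
```

```text
the job is handed in; nothing more can be done
None
```

The column is clamped against the end stop with the lever snapped home, and the bar lies flat on the bench clear of the cradle; handed in at about 18 s, with the final pictures showing nothing else moved.

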